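# Clamp the tube carousel on the bench mixer

### The job

Secure the tube carousel on the bench mixer: push the steel clamp strap by its orange fin round over the carousel until it is fully home against its stop, then push the red cam lever all the way down to its stop. Work by pushing only: do not pinch the fin between the fingers, leave the carousel seated where it is, and do not disturb the things standing around the mixer. Finish with the robot clear of everything.

Things in the scene. Friction and masses are not known exactly. Their poses are not given: they have to be found in the camera images.
- mixer: White bench mixer, fixed, housing 170 (x) x 235 (y) x 55 mm high, front panel to -x. Origin: centre of its underside, on the carousel's axis; z up. In its frame: strap pivot post at x 0, y +75 mm; ledge for the strap's free end at y -101 to -73, top 111 mm high; beside it an aluminium cheek (x 14 to 24 mm, 151 mm high), the strap's stop and the lever's bearing.
- strap (a joint): Angle (rad) of the clamp strap about its upright pivot. 0: fully home, along the mixer's -y over the carousel, against a firm stop. It grows as the strap swings out to the mixer's -x side (1.57: along -x); limit 1.8. Starts at 0.9 to 1.5. Stays where it is left: light friction, about 1 N at the fin, slightly damped.
- strap_pivot (a point): On the strap's pivot axis, 116 mm above the bench. Its frame turns with the strap: -y along the strap to its free end, z up, -x the side to push on. The strap is a flat steel bar 24 mm wide, 175 mm long from the pivot, underside 112 and top 120 mm above the bench.
- strap_fin (a point): Centre of the orange fin upright on top of the strap, 75 mm from the pivot, 140 mm above the bench: 50 mm long along the strap, 8 mm thick, 40 mm tall (120 to 160 mm above the bench). Axes as strap_pivot: -y along the strap to its free end. To close the strap, push on the fin's -x face, towards +x of this frame.
- fin_near: The fin's half on its -x side (the face to push), 4 mm thick; origin at the middle of the fin's foot, 120 mm above the bench.
- fin_far: The fin's half on its +x side, 4 mm thick; same origin. Pushing force on both halves at once counts as pinching.
- lever (a joint): Angle (rad) of the cam lever from upright. 0: straight up; it grows as the lever leans outward, to the mixer's -y side, away from the carousel; 1.45: firm stop, all the way down, nearly level. Starts at 0.35 to 0.75. Stays where it is left: friction, about 3.5 N square to the lever at the red pad.
- lever_pivot (a point): Point on the lever's level hinge axis (along the mixer's x), 140 mm above the bench, at x 0, y -85 mm of the mixer. Frame turns with the lever: z along the lever to its tip, +y is the upper face, to be pushed on.
- lever_pad (a point): Centre of the lever's red pad, 62 mm from the hinge axis: pad 30 mm wide (x), 12 mm thick (y), 40 mm long (z, 42 to 82 mm from the axis). Same axes as lever_pivot. The steel arm below it is 16 mm wide and 8 mm thick.
- carousel: Loose black tube carousel with a ring of white tubes, 110 mm across the flange, 50 mm high, about 0.25 kg, set in a collar on the mixer. Origin: centre of its underside, 55 mm above the bench. Its top is 105 mm above the bench, 3 mm below the rubber pad under the strap when the strap is home.
- tube_rack: Loose green tube rack, 85 x 125 x 28 mm with tubes to 38 mm, beyond the mixer. Origin: centre of its underside. Bystander.
- pipette_stand: Loose white stand with an upright pipette, foot 84 mm across, 204 mm tall. Origin: centre of its underside. Bystander.
- vial: Loose clear vial with blue cap, 26 mm across, 48 mm tall. Origin: centre of its underside. Bystander.
- jar: Loose amber jar with orange cap, 48 mm across, 62 mm tall. Origin: centre of its underside. Bystander.
Not all that is in view belongs to the job. There is more than one size of the carousel; the job needs the smallest.

How it is judged:
By the outcome, as a careful person would: the job done as asked, in the order asked, and still so for the second after the job is handed in, with the robot touching nothing.
It also fails if it takes over 45 s, if anything falls off the work surface, if the arm or the gripper's body presses on something with over 40 N, if the wrist force passes 120 N, or if a joint passes its speed limit or range.

### The arm

A 6-joint arm with a two-finger parallel gripper is mounted at the origin on the work surface. World frame = base frame: x ahead of the robot, y to its left, z up, the work surface at z = 0. Lengths are in mm, angles in rad, forces in N, time in s.
With the tool pointing down it reaches from about 300 to 775 mm from the base axis. Payload 14.6 kg.
Tool frame: the origin (TCP) lies at the very end of the fingers, on their centre line; the grasp point (between the pads) lies 19 mm behind it; z points along the fingers, y is the line along which they close (so a half turn about z gives the same grasp; the last joint's range is limited). The gripper opens to 94 mm and grips with 3 to 60 N. Pads are 16 mm wide; open, the fingers measure 119 mm over their backs; the gripper's body (75 mm by 177 mm) begins 78 mm behind the grasp point.
Start: joints at [1.269, 0.3, 1.521, -0, 1.321, -0.067], TCP at [127.955, 534.899, 205.446] pointing down, gripper open.
Joint ranges: [-3.03, 3.03], [-0.79, 2.21], [0.23, 2.52], [-1.04, 4.18], [0, 3.07], [-2.55, 2.55]. Speed limits (rad/s): [2.22, 2.22, 2.57, 3.14, 3.14, 3.14].

### API

Orientations are given as [roll, pitch, yaw] about the fixed x, y, z axes, in that order (R = Rz(yaw) Ry(pitch) Rx(roll)).
In Python, from cell import manip gives the robot as it stands.
- The arm moves only by the tool servo_tool, never from a script. Its argument "motion" is a list that holds one entry, the list of rows, each a list of 7 numbers: the shift along the world's x, y, z as a fraction of full scale, then the turn, a rotation vector about the world's x, y, z as a fraction of full scale, then the closure, from 0 (fully open) to 1 (shut). In form: [[[x, y, z, rx, ry, rz, gripper], ...]]. A call has 1 to 10 rows; each row is the pose to reach, as a shift and turn from the pose commanded when the call began, turning the shorter way round; what a row does not reach only later rows make up. Full scale, the value 1, is 0.5 m for a shift and pi rad for a turn. A row lasts 1/10 s, in which the tool goes at most 50 mm and 8.59 degrees, less where a joint would pass 70% of its speed; a pose out of reach is approached as far as the arm can. A call with a number of a shift or a turn outside -1 to 1 is refused whole. A call with a gripper value outside its range is refused whole. The fingers move at their own pace and stop on an object; "newtons" is the grip in N (left out, the last holds). Time passes only in rows, so rows that repeat a pose let the fingers close. It gives the time, the measured TCP pose, the force, the opening and the grip force at its end, in the units of the state.
- manip.read_state(): the state, without advancing time (a new reading comes with each control period).
- manip.camera(name): name is "side" or "top" or "wrist"; returns a dict with "frame" (480x640x3 uint8, red, green, blue), "range_z" (480x640 float32, mm along the optical axis (not along the pixel's ray), 0 where there is no reading), "vfov" (degrees; the focal length in pixels is half the picture's height over the tangent of half this angle, whatever the lens; pixels are square), "cx", "cy" (the principal point, pixels), "k1" (the pictures are not rectified: a ray, as slopes to the right and down, at radius r is drawn at 1 + k1 r^2 times it, then the intrinsics apply), "cam_to_world" (4x4, takes a point from camera to world coordinates). Camera axes: x right, y down, z forward; pixel columns grow to the right and rows downward; lengths in mm; the calibration is good to about 2 mm. A picture is of the moment at which its call begins.
- manip.sign_off(): hands the job in; it is judged then, once.
The state is a dict: "clock": time; "joints": joint angles; "qd": joint speeds; "effort": joint torques, N m; "eef_pos": TCP position; "eef_rot": TCP orientation; "wrist_force": force on the tool from outside, world axes, zero at the start; "moment": the same for the moment, N m; "finger_gap": finger opening in mm; "finger_force": force on a finger pad.
Only numpy, scipy, OpenCV 4.12 (cv2) and the standard library are available. Lean on these libraries where they do the work, as an engineer would, in place of code of your own. Each camera call takes 0.05 s, during which the arm holds its last target. There are 200 camera calls.

## Working session

There is one attempt and no reset: what is moved stays moved. The work goes in short steps, Python scripts to look and compute and a tool call to move; the robot and the scene stay as the last step left them, time stands still between calls to the robot, and variables do not carry over. Pictures are saved under pics/ and viewed, at most 10 in all, crops included, and the job is handed in when it is done.

Besides the shell and the picture viewer there is one more tool, called by a JSON object that holds its "api" and its "payload". servo_tool: Moves the arm, as the interface text tells. Its arguments: {"type":"object","properties":{"motion":{"type":"array"},"newtons":{"type":"number"}},"required":["motion"]}

```bash
mkdir -p pics
cat > h.py <<'E'
import numpy as np, cv2
from cell import manip
def cloud(c):
    h,w=c["range_z"].shape; f=h/2/np.tan(np.radians(c["vfov"])/2)
    K=np.array([[f,0,c["cx"]],[0,f,c["cy"]],[0,0,1.]])
    u,v=np.meshgrid(np.arange(w),np.arange(h)); d=np.array([(u-c["cx"])/f,(v-c["cy"])/f])
    x=d.copy()
    for _ in range(20): x=d/(1+c["k1"]*(x**2).sum(0))
    z=c["range_z"]; P=np.stack([x[0]*z,x[1]*z,z,np.ones_like(z)],-1)
    W=(P@np.array(c["cam_to_world"]).T)[...,:3]; W[z==0]=np.nan
    return W
def shot(n,fn):
    c=manip.camera(n); cv2.imwrite(fn,c["frame"][...,::-1]); return c,cloud(c)
E
python3 - <<'E'
from h import *
for n in("side","top"):
    c,W=shot(n,f"pics/{n}0.png"); np.savez(f"{n}0.npz",f=c["frame"],W=W); print(n,c["vfov"],c["k1"],np.round(c["cam_to_world"],2).tolist())
s=manip.read_state(); print(s)
E
```

```text
side 45.50126720212577 -0.10021691144431148 [[0.84, -0.4, 0.35, 177.37], [-0.54, -0.65, 0.53, -509.3], [0.02, -0.64, -0.77, 994.14], [0.0, 0.0, 0.0, 1.0]]
top 49.45244380700491 -0.08303529855626976 [[0.03, -0.98, 0.19, 386.61], [-1.0, -0.03, -0.02, 76.4], [0.03, -0.19, -0.98, 1119.54], [0.0, 0.0, 0.0, 1.0]]
{'clock': 0.1, 'joints': array([ 1.26939341e+00,  3.00404517e-01,  1.52148254e+00, -7.09936903e-06,
        1.32072094e+00, -6.65927538e-02]), 'qd': array([ 0.00032302, -0.00084717, -0.00131371, -0.00021395, -0.00152384,
       -0.00117014]), 'effort': array([ 1.70675761e-03, -5.32648838e+01, -3.53282690e+01,  7.09504914e-02,
        2.34832690e-02, -7.85351858e-05]), 'eef_pos': array([127.89552318, 534.69029515, 204.96454231]), 'eef_rot': array([-3.14057910e+00, -6.07034074e-05,  2.90678422e+00]), 'wrist_force': array([ 0.52803353, -0.03519056,  0.57509215]), 'moment': array([-0.02178914, -0.01241771, -0.00786056]), 'finger_force': 0.0, 'finger_gap': 94.20420185318785}
```

View pics/side0.png

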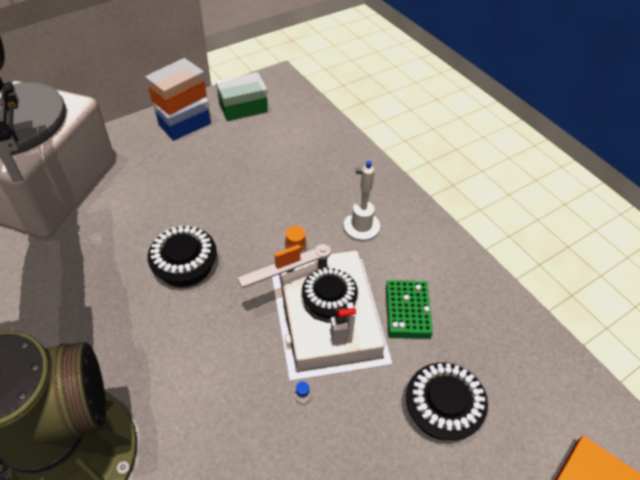

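View pics/top0.png

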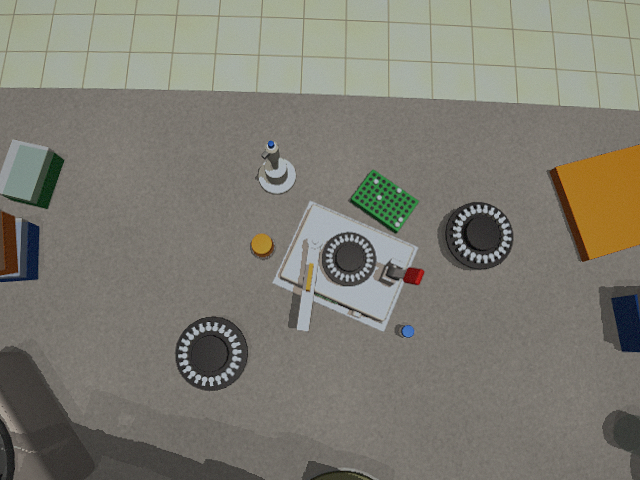

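The side view shows the mixer at about (330,310), with the strap running from its pivot at (323,252) to (243,280).

Look-alikes (side-view pixels):
- **Orange:** the fin at (288,257), the jar cap at (295,238), and the orange box at (610,460) and stack at (178,90).
- **Red:** only the lever pad at (346,312).
- **Carousels:** (182,255), (447,400) and the smallest, already on the mixer, at (330,290).

I choose the fin on the strap, the red pad and the mixer's own carousel.

```bash
cat > m.py <<'E'
from h import *
def rep(tag):
    for n in("side","top"):
        d=np.load(f"{n}{tag}.npz"); W=d["W"]; hsv=cv2.cvtColor(d["f"],cv2.COLOR_RGB2HSV); H,S,V=[hsv[...,i].astype(int) for i in range(3)]
        near=np.hypot(W[...,0]-520,W[...,1]-40)<300
        Z=W[...,2]
        def st(name,m):
            p=W[m]
            if len(p)<4: print(n,name,len(p)); return
            c=p.mean(0); e,v=np.linalg.eigh(np.cov((p-c)[:,:2].T)); 
            print(n,name,len(p),c.round(1),"axis",round(float(np.degrees(np.arctan2(v[1,1],v[0,1]))),1),"min",np.percentile(p,2,0).round(),"max",np.percentile(p,98,0).round(),"rect",np.round(cv2.minAreaRect(p[:,:2].astype(np.float32))[0:2],1).tolist())
        orange=(H>8)&(H<20)&(S>170)
        st("fin",near&orange&(Z>122)&(Z<165)); st("jar",near&orange&(Z<80)&(Z>50))
        st("red",near&((H<5)|(H>174))&(S>170)&(Z>120))
        st("strap",near&(Z>112)&(Z<123)&(S<90)&(V>120))
        st("cheek",near&(Z>147)&(Z<154)&(S<90))
        st("caps",near&(Z>38)&(Z<56)&(H>100)&(H<125)&(S>120))
        st("green",near&(H>45)&(H<80)&(S>120)&(Z>10))
        st("mixtop",near&(Z>50)&(Z<60)&(S<60)&(V>150))
        st("stand",near&(Z>60)&(np.hypot(W[...,0]-700,W[...,1]-150)<90))
        st("car",near&(Z>98)&(Z<109))
E
python3 - <<'E'
from m import *
rep("0")
a=cv2.imread("pics/side0.png")[200:400,220:440]; b=cv2.imread("pics/top0.png")[190:390,240:460]
cv2.imwrite("pics/crop0.png",cv2.resize(np.hstack([a,b]),None,fx=1.8,fy=1.8,interpolation=cv2.INTER_CUBIC))
E
```

```text
side fin 353 [499.9  75.6 146.9] axis 174.8 min [477.  72. 125.] max [524.  82. 162.] rect [[501.1, 77.6], [12.1, 50.7]]
side jar 268 [575.1 175.5  60.5] axis 67.5 min [557. 158.  51.] max [594. 197.  65.] rect [[576.3, 177.7], [40.8, 39.2]]
side red 125 [ 496.8 -113.8  205.1] axis 108.3 min [ 487. -123.  166.] max [511. -87. 212.] rect [[505.9, -98.2], [49.4, 26.4]]
side strap 948 [490.5  70.5 119.2] axis 169.0 min [404. -88. 113.] max [586.  96. 123.] rect [[587.7, 16.9], [353.5, 218.6]]
side cheek 79 [605.8   2.  150.4] axis 48.6 min [ 507. -101.  147.] max [747. 160. 153.] rect [[625.0, 32.9], [343.8, 36.3]]
side caps 150 [ 406.3 -128.2   47.4] axis 58.5 min [ 396. -139.   40.] max [ 417. -116.   51.] rect [[406.6, -127.5], [24.0, 21.4]]
side green 2028 [682.9 -85.9  27.2] axis 60.5 min [ 627. -147.   15.] max [741. -21.  32.] rect [[686.9, -80.5], [128.2, 85.2]]
side mixtop 5117 [531.4 -19.7  54.9] axis 109.1 min [ 380. -233.   51.] max [648. 240.  60.] rect [[483.6, 27.5], [445.8, 511.1]]
side stand 735 [737.4 154.1 123.1] axis 134.9 min [720. 136.  62.] max [761. 176. 201.] re
[... 591 characters left out ...]
-99. 147.] max [734. 159. 154.] rect [[577.7, 73.1], [341.7, 152.5]]
top caps 117 [ 408.7 -124.6   48.1] axis 111.7 min [ 398. -136.   44.] max [ 420. -113.   52.] rect [[409.1, -124.4], [22.4, 23.8]]
top green 1540 [686.2 -76.6  27.5] axis 58.8 min [ 629. -140.   15.] max [744. -14.  33.] rect [[594.0, -90.5], [248.3, 231.9]]
top mixtop 4948 [541.1   1.6  55.1] axis 98.2 min [ 396. -128.   51.] max [650. 229.  59.] rect [[514.0, 41.9], [280.6, 585.8]]
top stand 639 [736.  158.4 119.1] axis 112.7 min [720. 138.  62.] max [756. 179. 204.] rect [[738.8, 158.2], [43.2, 46.9]]
top car 1017 [548.5   1.5 103. ] axis 45.8 min [505. -65.  98.] max [590.  44. 108.] rect [[595.0, 58.2], [346.1, 93.7]]
```

View pics/crop0.png

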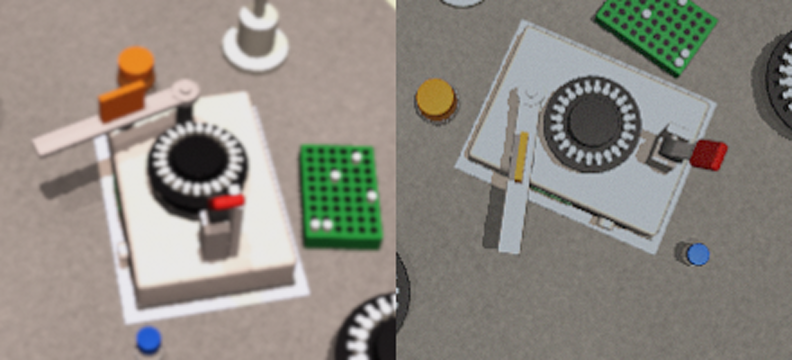

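Run:
```python
from h import *
from scipy import ndimage
for n in("side","top"):
    d=np.load(f"{n}0.npz"); W=d["W"]; Z=W[...,2]; hsv=cv2.cvtColor(d["f"],cv2.COLOR_RGB2HSV); S,V=hsv[...,1],hsv[...,2]
    def big(m):
        l,k=ndimage.label(m); s=ndimage.sum(m,l,range(1,k+1)); return W[l==1+np.argmax(s)]
    r=np.hypot(W[...,0]-545,W[...,1])
    R=lambda p:[np.round(a,1).tolist() if not np.isscalar(a) else round(a,1) for a in cv2.minAreaRect(p[:,:2].astype(np.float32))]
    p=big((r<170)&(Z>50)&(Z<58.5)&(S<60)&(V>130)); print(n,"mixtop",len(p),R(p),np.round(cv2.boxPoints(cv2.minAreaRect(p[:,:2].astype(np.float32))),0).tolist())
    p=big((r<200)&(Z>116)&(Z<123)&(S<90)&(V>100)); print("strap",len(p),R(p),np.round(cv2.boxPoints(cv2.minAreaRect(p[:,:2].astype(np.float32))),0).tolist())
    p=big((r<75)&(Z>97)&(Z<109)); print("car",len(p),np.round(cv2.minEnclosingCircle(p[:,:2].astype(np.float32)),1) if 0 else cv2.minEnclosingCircle(p[:,:2].astype(np.float32)))
    p=big((np.hypot(W[...,0]-510,W[...,1]+85)<40)&(Z>146)&(Z<154)&(S<80)); print("cheek",len(p),R(p))
    p=big((r<170)&(Z>160)&(S>150)); print("red",p.min(0).round(),p.max(0).round())
```

```text
side mixtop 4813 [[547.0, -0.3], [236.5, 170.2], 68.1] [[424.0, -78.0], [582.0, -142.0], [670.0, 78.0], [512.0, 141.0]]
strap 837 [[495.9, 77.9], [30.1, 190.0], 84.3] [[400.0, 72.0], [589.0, 54.0], [592.0, 83.0], [403.0, 102.0]]
car 783 ((541.712890625, 9.655659675598145), 46.93738555908203)
cheek 32 [[535.8, -80.1], [10.8, 9.5], 69.9]
red [ 486. -124.  180.] [511. -95. 212.]
top mixtop 4996 [[548.0, 0.7], [234.0, 167.9], 68.0] [[426.0, -76.0], [582.0, -139.0], [670.0, 78.0], [514.0, 141.0]]
strap 973 [[496.6, 78.1], [28.1, 188.2], 84.4] [[402.0, 73.0], [589.0, 55.0], [592.0, 83.0], [404.0, 101.0]]
car 566 ((546.8932495117188, 1.0030115842819214), 27.099483489990234)
cheek 81 [[533.8, -86.7], [27.6, 10.6], 66.4]
red [ 487. -123.  180.] [519. -91. 216.]
```

The crop confirms the choice. The fin is on the strap at crop (120,103), the jar cap behind it at (135,60), and the lever pad at (228,202) leaning outward.

Estimates:
- **Mixer:** origin (547.5, 0), yaw -22°.
- **Strap:** pivot (575.6, 69.7), angle about 1.29 rad.
- **Lever:** about 0.5 rad.

I'll move with the fingers closed to the fin's near side, which is +y.

{"api": "servo_tool", "payload": {"motion": [[[0.06,-0.07,0.02,0,0,-0.01,1],[0.12,-0.13,0.03,0,0,-0.02,1],[0.19,-0.21,0.04,0,0,-0.03,1],[0.26,-0.28,0.04,0,0,-0.047,1],[0.32,-0.35,0.04,0,0,-0.047,1],[0.38,-0.42,0.04,0,0,-0.047,1],[0.44,-0.48,0.04,0,0,-0.047,1],[0.5,-0.55,0.04,0,0,-0.047,1],[0.56,-0.62,0.04,0,0,-0.047,1],[0.56,-0.62,0.04,0,0,-0.047,1]]]}}

```text
clock: 1.1
eef_pos: [410.2, 221.5, 225.1]
eef_rot: [-3.141, 0.0, 2.754]
wrist_force: [0.0, 0.3, -0.4]
finger_gap: 17.5
finger_force: 0.0
```

{"api": "servo_tool", "payload": {"motion": [[[0.06,-0.06,0,0,0,0,1],[0.12,-0.12,0,0,0,0,1],[0.17,-0.18,0,0,0,0,1],[0.194,-0.2,0,0,0,0,1],[0.194,-0.2,-0.03,0,0,0,1],[0.194,-0.2,-0.07,0,0,0,1],[0.194,-0.2,-0.12,0,0,0,1],[0.194,-0.2,-0.16,0,0,0,1],[0.194,-0.2,-0.17,0,0,0,1],[0.194,-0.2,-0.17,0,0,0,1]]]}}

```text
clock: 2.1
eef_pos: [504.6, 125.5, 140.2]
eef_rot: [-3.141, -0.001, 2.76]
wrist_force: [0.4, 0.6, -0.2]
finger_gap: 0.6
finger_force: 0.0
```

Run:
```python
from h import *
a=shot("side","pics/s1.png"); b=shot("top","pics/t1.png"); shot("wrist","pics/w1.png")
np.savez("side1.npz",f=a[0]["frame"],W=a[1]); np.savez("top1.npz",f=b[0]["frame"],W=b[1])
A=cv2.imread("pics/s1.png")[180:380,220:440]; B=cv2.imread("pics/w1.png")
cv2.imwrite("pics/c1.png",np.hstack([cv2.resize(A,(440,400)),cv2.resize(B,(360,270+130))]))
```

```text
(no output)
```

View pics/c1.png

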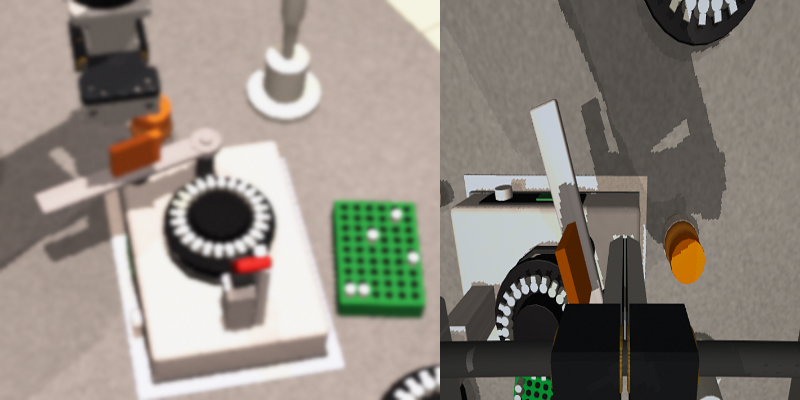

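The picture shows the closed fingers on the fin's near side, between the fin and the jar, at left-panel (120,85) and right-panel (625,260), with clearance all round. Next I compute the push arc.

```bash
cat > arc.py <<'E'
import numpy as np
P=np.array([575.6,69.7]); d=lambda a:np.array([np.cos(np.radians(a)),np.sin(np.radians(a))])
def tcp(th,s=75,w=(8,12.5),pen=0):
    h=248-np.degrees(th); u=d(h); n=d(h-90)
    sup=w[0]*abs(n@d(158))+w[1]*abs(n@d(68))
    return P+s*u+(4+sup-pen)*n
E
python3 -c "
from arc import *
q=np.array([505.,125,])
for t in [1.286,1.15,1.,.9,.8,.7,.6,.5,.4,.3,.2,.1,0]: p=tcp(t); print(t,p.round(1),((p-[504.6,125.5])/500).round(3))"
```

```text
1.286 [502.8  95.3] [-0.004 -0.06 ]
1.15 [500.   85.6] [-0.009 -0.08 ]
1.0 [498.4  74.3] [-0.012 -0.102]
0.9 [498.4  66.5] [-0.012 -0.118]
0.8 [499.1  58.6] [-0.011 -0.134]
0.7 [500.8  50.7] [-0.008 -0.15 ]
0.6 [503.4  42.9] [-0.002 -0.165]
0.5 [506.8  35.3] [ 0.004 -0.18 ]
0.4 [511.1  28.1] [ 0.013 -0.195]
0.3 [516.3  21.3] [ 0.023 -0.208]
0.2 [522.3  15. ] [ 0.035 -0.221]
0.1 [529.    9.5] [ 0.049 -0.232]
0 [536.4   4.7] [ 0.064 -0.242]
```

{"api": "servo_tool", "payload": {"motion": [[[-0.004,-0.04,0,0,0,0,1],[-0.006,-0.06,0,0,0,0,1],[-0.009,-0.08,0,0,0,0,1],[-0.012,-0.1,0,0,0,0,1],[-0.012,-0.118,0,0,0,0,1],[-0.011,-0.134,0,0,0,0,1],[-0.008,-0.15,0,0,0,0,1],[-0.002,-0.165,0,0,0,0,1],[0.004,-0.18,0,0,0,0,1],[0.004,-0.18,0,0,0,0,1]]]}}

```text
clock: 3.25
eef_pos: [507.3, 34.0, 140.3]
eef_rot: [-3.141, 0.0, 2.758]
wrist_force: [-1.1, -0.8, -0.7]
finger_gap: 0.5
finger_force: 0.0
```

```bash
cat > fin.py <<'E'
from h import *
from scipy import ndimage
P=np.array([575.6,69.7])
def theta(pr=True):
    for n in("side","top"):
        c=manip.camera(n); W=cloud(c); hsv=cv2.cvtColor(c["frame"],cv2.COLOR_RGB2HSV); H,S,V=[hsv[...,i].astype(int) for i in range(3)]; Z=W[...,2]
        D=W[...,:2]-P; r=np.hypot(*np.moveaxis(D,-1,0))
        m=(r<190)&(r>110)&(Z>115)&(Z<123)&(S<100)
        l,k=ndimage.label(m)
        if k==0: print(n,"no strap"); continue
        q=W[l==1+np.argmax(ndimage.sum(m,l,range(1,k+1)))]; a=np.degrees(np.arctan2(*(q[:,:2].mean(0)-P)[::-1]))%360
        red=(np.hypot(W[...,0]-500,W[...,1]+110)<110)&(Z>110)&((H<6)|(H>174))&(S>160)
        p=W[red]; print(n,"theta",round(np.radians(248-a),3),len(q),"red",p.mean(0).round(1) if len(p) else None)
E
python3 -c "
from fin import *
theta(); s=manip.read_state(); print(s['eef_pos'],s['wrist_force'],s['clock'])"
```

```text
side theta 0.455 410 red [ 497.2 -113.1  203.8]
top theta 3.816 2 red [ 503.  -106.5  200.4]
[506.96049719  34.68932832 140.30911198] [ 0.79916609 -0.63176335  0.52118707] 3.35
```

{"api": "servo_tool", "payload": {"motion": [[[0.009,-0.014,0,0,0,0,1],[0.019,-0.028,0,0,0,0,1],[0.031,-0.041,0,0,0,0,1],[0.04,-0.05,0,0,0,0,1],[0.047,-0.054,0,0,0,0,1],[0.052,-0.057,0,0,0,0,1],[0.055,-0.06,0,0,0,0,1],[0.055,-0.06,0,0,0,0,1]]]}}

```text
clock: 4.15
eef_pos: [534.6, 4.8, 140.4]
eef_rot: [-3.142, 0.0, 2.759]
wrist_force: [0.2, -0.0, -0.8]
finger_gap: -0.1
finger_force: 0.0
```

```bash
python3 -c "
from fin import *
theta(); s=manip.read_state(); print(s['eef_pos'],s['wrist_force'],s['clock'])"
```

```text
side theta 0.027 269 red [ 496.9 -113.8  205. ]
top theta 3.854 3 red [ 502.7 -109.7  205.1]
[534.45465501   4.95830108 140.47482197] [-0.10852927  0.10856413 -0.24692515] 4.25
```

{"api": "servo_tool", "payload": {"motion": [[[0.002,-0.001,0,0,0,0,1],[0.004,-0.002,0,0,0,0,1],[0.006,-0.002,0,0,0,0,1],[0.006,-0.002,0,0,0,0,1]]]}}

```text
clock: 4.65
eef_pos: [536.0, 4.3, 140.5]
eef_rot: [-3.141, -0.004, 2.759]
wrist_force: [-13.8, 3.0, 7.6]
finger_gap: 0.2
finger_force: 6.9
```

Wrist force rose to about 14 N and the tool stalled, so the strap is against its stop. I'll back off along -x of the mixer and lift.

{"api": "servo_tool", "payload": {"motion": [[[-0.01,0.004,0,0,0,0,1],[-0.03,0.012,0,0,0,0,1],[-0.04,0.016,0,0,0,0,1],[-0.04,0.016,0.05,0,0,0,1],[-0.04,0.016,0.12,0,0,0,1],[-0.04,0.016,0.19,0,0,0,1],[-0.04,0.016,0.24,0,0,0,1],[-0.04,0.016,0.24,0,0,0,1]]]}}

```text
clock: 5.45
eef_pos: [518.3, 12.0, 264.0]
eef_rot: [3.14, 0.006, 2.759]
wrist_force: [-0.1, -0.0, -0.2]
finger_gap: 0.2
finger_force: 0.0
```

```bash
python3 - <<'E'
from fin import *
theta(); s=manip.read_state(); print(s['eef_pos'],s['wrist_force'],s['clock'])
xm=np.array([.927,-.375,0]); ym=np.array([.375,.927,0]); O=np.array([547.5,.2,0]); Hn=O-85*ym+[0,0,140]
for n in("side","top"):
    c,W=shot(n,f"pics/{n}2.png"); hsv=cv2.cvtColor(c["frame"],cv2.COLOR_RGB2HSV); H,S,V=[hsv[...,i].astype(int) for i in range(3)]
    m=(np.hypot(W[...,0]-500,W[...,1]+110)<80)&(W[...,2]>130)&((H<6)|(H>174))&(S>160)
    p=W[m]-Hn; y,z,x=p@ym,p[:,2],p@xm
    print(n,m.sum(),"y",np.percentile(y,[2,50,98]).round(1),"z",np.percentile(z,[2,50,98]).round(1),"x",np.percentile(x,[2,50,98]).round(1))
    for f in np.arange(.3,.85,.05):
        a=-y*np.sin(f)+z*np.cos(f); b=y*np.cos(f)+z*np.sin(f); print(round(f,2),"along",np.percentile(a,[3,97]).round(1),"thick",np.percentile(b,[3,97]).round(1))
E
python3 -c "
import cv2,numpy as np
cv2.imwrite('pics/c2.png',np.hstack([cv2.resize(cv2.imread('pics/side2.png')[200:400,240:440],(400,400)),cv2.resize(cv2.imread('pics/top2.png')[190:390,260:460],(400,400))]))"
```

```text
side theta 0.014 251 red [ 496.8 -113.9  205.3]
top theta 3.861 1 red [ 508.4 -121.3  208.3]
[517.22806094  12.00637376 260.25502094] [-0.45854522  0.01994499  0.10352694] 5.55
side 125 y [-46.6 -41.6 -17.7] z [24.4 68.6 72.2] x [-14.9  -4.7  10.4]
0.3 along [47.6 81.3] thick [-24.8 -10.4]
0.35 along [48.  82.2] thick [-21.   -8.3]
0.4 along [48.4 82.9] thick [-17.1  -5.3]
0.45 along [48.5 83.4] thick [-13.2  -1.7]
0.5 along [48.6 83.6] thick [-9.2  1.7]
0.55 along [48.6 83.7] thick [-5.3  5.6]
0.6 along [48.4 83.6] thick [-1.5  9. ]
0.65 along [48.1 83.3] thick [ 2.2 12.9]
0.7 along [47.7 82.8] thick [ 5.9 16.7]
0.75 along [47.1 82.2] thick [ 8.7 20.6]
0.8 along [46.5 81.4] thick [10.4 24.4]
top 9 y [-43.9 -42.5 -40. ] z [67.4 69.7 71.9] x [ 5.   8.8 12.4]
0.3 along [77.3 80.9] thick [-22.  -17.5]
0.35 along [78.3 81.7] thick [-18.2 -13.5]
0.4 along [79.1 82.3] thick [-14.2  -9.5]
0.45 along [79.7 82.8] thick [-10.2  -5.5]
0.5 along [80.1 83. ] thick [-6.2 -1.4]
0.55 along [80.3 83.1] thick [-2.2  2.7]
0.6 along [80.3 82.9] thick [1.8 6.8]
0.65 along [80.1 82.5] thick [ 5.8 10.9]
0.7 along [79.5 81.9] thick [ 9.8 14.9]
0.75 along [78.7 81.2] thick [13.8 19. ]
0.8 along [77.7 80.2] thick [17.7 22.9]
```

View pics/c2.png

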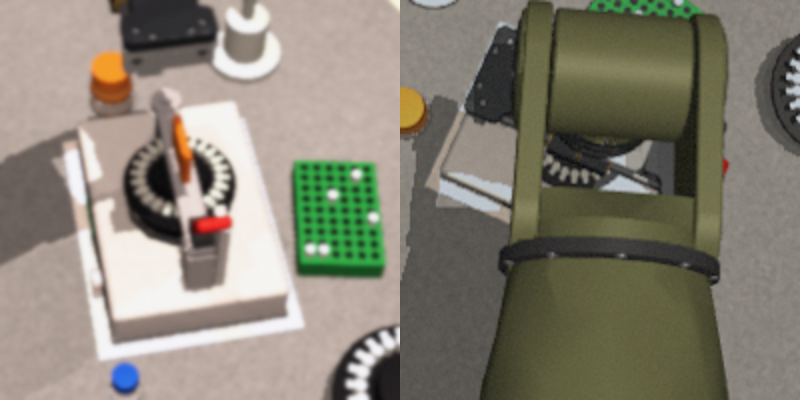

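The strap lies home over the carousel, with the fin at left-panel (180,150) square along the mixer. The lever's red pad at (213,225) still leans at about 0.55 rad, and the carousel is in place.

Run:
```python
import numpy as np
ym=np.array([.375,.927,0]); xm=np.array([.927,-.375,0]); O=np.array([547.5,.2,0]); Hn=O-85*ym+[0,0,140]-1*xm
Z=np.array([0,0,1.]); c0=np.array([517.5,12.3,260.5])
for f in [.3,.55,.65,.75,.85,.95,1.05,1.15,1.25,1.35,1.45,1.5]:
    zl=-np.sin(f)*ym+np.cos(f)*Z; yl=np.cos(f)*ym+np.sin(f)*Z
    p=Hn+65*zl+6*yl+12.5*ym
    print(f,p.round(1),((p-c0)/500).round(3))
```

```text
0.3 [514.3 -79.1 203.9] [-0.006 -0.183 -0.113]
0.55 [508.6 -93.4 198.6] [-0.018 -0.211 -0.124]
0.65 [506.4 -98.7 195.4] [-0.022 -0.222 -0.13 ]
0.75 [ 504.4 -103.6  191.6] [-0.026 -0.232 -0.138]
0.85 [ 502.6 -108.2  187.4] [-0.03  -0.241 -0.146]
0.95 [ 500.9 -112.4  182.7] [-0.033 -0.249 -0.156]
1.05 [ 499.4 -116.1  177.5] [-0.036 -0.257 -0.166]
1.15 [ 498.1 -119.4  172. ] [-0.039 -0.263 -0.177]
1.25 [ 497.  -122.1  166.2] [-0.041 -0.269 -0.189]
1.35 [ 496.1 -124.2  160.1] [-0.043 -0.273 -0.201]
1.45 [ 495.5 -125.8  153.8] [-0.044 -0.276 -0.213]
1.5 [ 495.2 -126.3  150.6] [-0.045 -0.277 -0.22 ]
```

{"api": "servo_tool", "payload": {"motion": [[[0,-0.05,0,0,0,0,1],[0,-0.11,0,0,0,0,1],[0,-0.15,0,0,0,0,1],[-0.004,-0.165,-0.03,0,0,0,1],[-0.005,-0.17,-0.08,0,0,0,1],[-0.006,-0.175,-0.11,0,0,0,1],[-0.006,-0.175,-0.113,0,0,0,1],[-0.006,-0.175,-0.113,0,0,0,1]]]}}

```text
clock: 6.45
eef_pos: [514.3, -75.5, 203.6]
eef_rot: [-3.141, -0.001, 2.759]
wrist_force: [1.0, -0.5, 0.2]
finger_gap: 0.3
finger_force: 0.0
```

{"api": "servo_tool", "payload": {"motion": [[[-0.007,-0.02,-0.006,0,0,0,1],[-0.012,-0.036,-0.011,0,0,0,1],[-0.016,-0.047,-0.017,0,0,0,1],[-0.02,-0.057,-0.025,0,0,0,1],[-0.024,-0.066,-0.033,0,0,0,1],[-0.027,-0.074,-0.043,0,0,0,1],[-0.03,-0.082,-0.053,0,0,0,1],[-0.033,-0.088,-0.064,0,0,0,1],[-0.035,-0.094,-0.076,0,0,0,1],[-0.035,-0.094,-0.076,0,0,0,1]]]}}

```text
clock: 7.45
eef_pos: [496.4, -122.8, 164.8]
eef_rot: [-3.141, -0.002, 2.759]
wrist_force: [0.1, -0.6, 0.8]
finger_gap: 0.4
finger_force: 0.0
```

{"api": "servo_tool", "payload": {"motion": [[[-0.001,-0.003,-0.008,0,0,0,1],[-0.002,-0.005,-0.016,0,0,0,1],[-0.003,-0.007,-0.022,0,0,0,1],[-0.003,-0.008,-0.026,0,0,0,1],[-0.003,-0.008,-0.026,0,0,0,1]]]}}

```text
clock: 7.95
eef_pos: [495.4, -126.5, 153.0]
eef_rot: [3.141, -0.0, 2.759]
wrist_force: [-2.0, 1.0, 4.8]
finger_gap: 0.3
finger_force: 2.1
```

Run:
```python
from h import *
a=shot("side","pics/s3.png")[1]; shot("wrist","pics/w3.png")
A=cv2.imread("pics/s3.png")[200:400,240:440]; B=cv2.imread("pics/w3.png")
cv2.imwrite("pics/c3.png",np.hstack([cv2.resize(A,(400,400)),cv2.resize(B,(400,400))]))
```

```text
(no output)
```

View pics/c3.png

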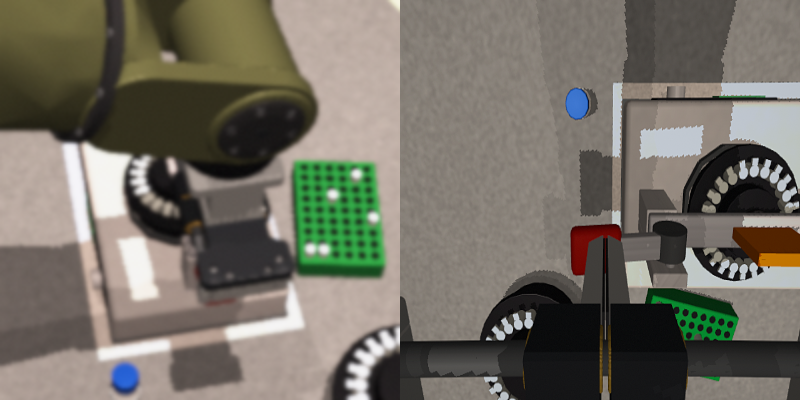

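The wrist view shows the fingertips on the red pad at right-panel (595,250), with the lever nearly level. I'll press a few mm further to find the stop.

{"api": "servo_tool", "payload": {"motion": [[[0,0,-0.002,0,0,0,1],[0,0,-0.004,0,0,0,1],[0,0,-0.006,0,0,0,1],[0,0,-0.006,0,0,0,1]]]}}

```text
clock: 8.45
eef_pos: [495.8, -126.6, 152.3]
eef_rot: [3.142, 0.002, 2.759]
wrist_force: [-11.3, 3.6, 29.6]
finger_gap: 0.4
finger_force: 14.5
```

Force reached 30 N with only 0.7 mm of travel, so the lever is on its stop. I'll lift clear and move away to check.

{"api": "servo_tool", "payload": {"motion": [[[0,0,0.02,0,0,0,1],[0,0,0.08,0,0,0,1],[0,0,0.16,0,0,0,1],[0,0,0.24,0,0,0,1],[-0.05,0.06,0.28,0,0,0,1],[-0.1,0.14,0.28,0,0,0,1],[-0.15,0.22,0.28,0,0,0,1],[-0.19,0.3,0.28,0,0,0,1],[-0.23,0.38,0.28,0,0,0,1],[-0.25,0.44,0.28,0,0,0,1]]]}}

```text
clock: 9.45
eef_pos: [369.0, 95.1, 290.1]
eef_rot: [3.141, 0.0, 2.76]
wrist_force: [-0.3, -0.5, -0.1]
finger_gap: 0.4
finger_force: 0.0
```

{"api": "servo_tool", "payload": {"motion": [[[-0.05,0.08,0,0,0,0,1],[-0.1,0.16,0,0,0,0,1],[-0.14,0.24,0,0,0,0,1],[-0.17,0.32,0,0,0,0,1],[-0.19,0.4,0,0,0,0,1],[-0.2,0.46,0,0,0,0,1],[-0.2,0.5,0,0,0,0,1],[-0.2,0.5,0,0,0,0,1],[-0.2,0.5,0,0,0,0,1]]]}}

```text
clock: 10.35
eef_pos: [270.3, 343.2, 289.5]
eef_rot: [-3.141, -0.0, 2.76]
wrist_force: [-0.8, 0.2, -0.4]
finger_gap: 0.4
finger_force: 0.0
```

Run:
```python
from m import *
from fin import theta
for n in("side","top"):
    c,W=shot(n,f"pics/{n}4.png"); np.savez(f"{n}4.npz",f=c["frame"],W=W)
theta()
xm=np.array([.927,-.375,0]); ym=np.array([.375,.927,0]); Hn=np.array([547.5,.2,140])-85*ym
for n in("side","top"):
    d=np.load(n+"4.npz"); W=d["W"]; hsv=cv2.cvtColor(d["f"],cv2.COLOR_RGB2HSV); H,S=hsv[...,0],hsv[...,1]
    m=(np.hypot(W[...,0]-490,W[...,1]+130)<90)&(W[...,2]>110)&((H<6)|(H>174))&(S>160); p=W[m]-Hn
    for f in (1.3,1.4,1.45,1.5):
        b=p@ym*np.cos(f)+p[:,2]*np.sin(f); a=-p@ym*np.sin(f)+p[:,2]*np.cos(f); t=b[np.abs(p@xm)<12]; print(n,f,"along",np.percentile(a,[3,97]).round(1),"thick",np.percentile(b,[5,50,95]).round(1),"slope",np.polyfit(a[b>0],b[b>0],1)[0].round(3))
rep("4"); print(manip.read_state()["eef_pos"],manip.read_state()["wrist_force"])
cv2.imwrite('pics/c4.png',np.hstack([cv2.resize(cv2.imread('pics/side4.png')[150:400,200:450],(400,400)),cv2.resize(cv2.imread('pics/top4.png')[130:380,220:470],(400,400))]))
```

```text
side theta 0.023 205 red [ 490.  -136.8  152.7]
top theta 0.009 243 red [ 492.5 -133.5  153.5]
side 1.3 along [46.  81.3] thick [-9.8 -4.4 -0.7] slope -0.024
side 1.4 along [45.9 81.7] thick [-2.   2.1  4.8] slope -0.049
side 1.45 along [45.7 81.7] thick [1.6 5.3 7.8] slope -0.045
side 1.5 along [45.3 81.5] thick [ 5.   8.4 11. ] slope 0.004
top 1.3 along [43.4 78.4] thick [-7.  -2.8  0.9] slope 0.007
top 1.4 along [43.4 78.7] thick [-0.3  3.3  6.4] slope -0.038
top 1.45 along [43.2 78.5] thick [3.2 6.3 9.4] slope 0.001
top 1.5 along [42.9 78.2] thick [ 6.1  9.3 12.5] slope 0.05
side fin 139 [543.1  -5.3 152.4] axis 69.6 min [535. -23. 131.] max [554.  20. 162.] rect [[546.3, -1.2], [49.4, 8.0]]
side jar 271 [574.9 175.5  60.6] axis 67.4 min [557. 158.  51.] max [594. 196.  66.] rect [[576.2, 178.1], [40.8, 40.0]]
side red 314 [ 490.  -137.   152.9] axis 69.6 min [ 475. -155.  148.] max [ 506. -118.  157.] rect [[491.0, -136.1], [39.1, 26.8]]
side strap 649 [544.2  -2.7 119.5] axis 66.7 min [503. -98. 114.] max [587.  82. 123.] rect [[600.9, 50.6], [342.6, 91.5]]
side cheek 259 [542.
[... 1366 characters left out ...]
7 [ 408.7 -124.6   48.1] axis 107.8 min [ 398. -136.   44.] max [ 420. -113.   51.] rect [[409.1, -124.8], [22.3, 23.2]]
top green 1547 [686.  -76.2  27.5] axis 62.2 min [ 629. -139.   16.] max [744. -14.  32.] rect [[523.0, 41.6], [124.8, 497.8]]
top mixtop 5504 [539.4  12.1  55.1] axis 101.0 min [ 396. -125.   51.] max [648. 232.  59.] rect [[530.6, 42.7], [277.4, 596.0]]
top stand 636 [736.1 158.3 119.4] axis 111.0 min [720. 138.  63.] max [757. 179. 204.] rect [[738.8, 158.2], [42.6, 46.9]]
top car 609 [549.1   3.6 102.4] axis -142.0 min [504. -67.  98.] max [594.  47. 108.] rect [[595.5, 57.4], [345.3, 94.1]]
[270.69719397 342.73321388 290.1497207 ] [ 0.27947948 -0.25557692  0.08287603]
```

View pics/c4.png

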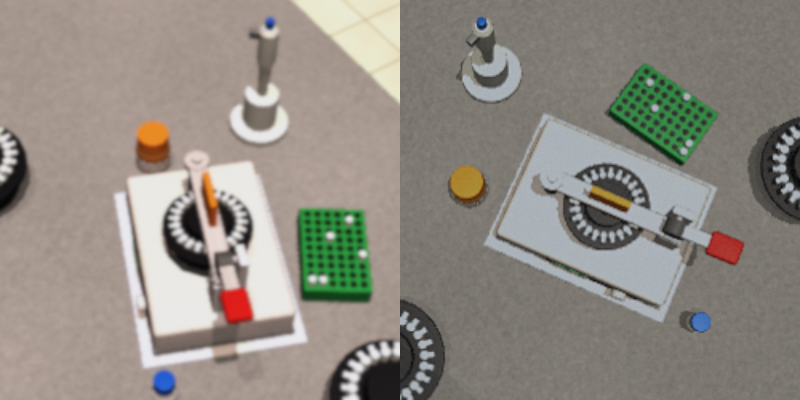

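The strap is home along the mixer, with the fin at right-panel (608,197). The lever is down and level with it, pad at (725,247). The carousel and bystanders have not moved, and the robot is clear.

```bash
python3 -c "
from cell import manip
print(manip.sign_off())"
```

```text
the job is handed in; nothing more can be done
None
```

The job is handed in: the strap was pushed home until it stalled on its stop (about 14 N), then the lever was pressed down onto its stop (about 30 N); in the final images the carousel and bystanders are unmoved and the robot is clear.

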